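# Stack a bead mould in its holder and close the keeper

### The arm

A 7-joint arm with a two-finger parallel gripper is mounted at the origin on the work surface. World frame = base frame: x ahead of the robot, y to its left, z up, the work surface at z = 0. Lengths are in m, angles in rad, forces in N, time in s.
With the tool pointing down it reaches from about 0.4 to 0.875 m from the base axis. Payload 6.5 kg.
Tool frame: the origin (TCP) lies midway between the tips of the shut fingers; the grasp point (between the pads) lies 19 mm behind it (env.pinch_z is the distance from the TCP to the grasp point, in m); z points along the fingers, y is the line along which they close (so a half turn about z gives the same grasp; the last joint's range is limited). The gripper opens to 85 mm and grips with 20 to 120 N. Pads are 22 mm wide; open, the fingers measure 114 mm over their backs; the gripper's body (76 mm by 85 mm) begins 54 mm behind the grasp point. The pads swing forward as they close: fully open they stand 13 mm farther back than shut.
Start: joints at [1.211, 0.536, -0.004, 1.538, 0.003, 1.067, -0.071], TCP at [0.188, -0.622, 0.231] pointing down, gripper open.
Joint ranges: [-2.7, 2.7], [-0.37, 2.16], [-1.27, 1.26], [0.24, 2.4], [-1.31, 4.45], [0.19, 1.91], [-2.76, 2.76]. Speed limits (rad/s): [2.39, 2.39, 3.14, 3.14, 3.14, 3.14, 3.14].

### API

Orientations are given as [roll, pitch, yaw] about the fixed x, y, z axes, in that order (R = Rz(yaw) Ry(pitch) Rx(roll)).
In Python, from rig import telemetry, optics, job, env gives the robot as it stands. The module is installed in compiled form; this text tells all that it offers.
- The arm moves only by the tool arm_command, never from a script. Its argument "increments" is a list of rows, each a list of 2 entries, a list of its own where there are three numbers: the shift along the tool's x, y, z each as a share of 30 cm, from -1 to 1, then the turn, a rotation vector about the tool's x, y, z each as a share of pi/2 rad, from -1 to 1. In form: [[[tx, ty, tz], [wx, wy, wz]], ...]. A call has 1 to 8 rows; each row is the pose to reach, as a shift and turn from the pose commanded when the call began, along the tool's axes at that moment; what a row does not reach only later rows make up. A row lasts 1/12 s, in which the tool goes at most 41.7 mm and 7.16 degrees, less where a joint would pass 70% of its speed; a pose out of reach is approached as far as the arm can. A call with a number of a shift or a turn outside -1 to 1 is refused whole. A call with a gripper value outside its range is refused whole. "grip" is the opening, from 0 (shut) to 1 (fully open), set as the call begins (left out, the last holds). The fingers move at their own pace and stop on an object; the grip force is fixed at half the most. Time passes only in rows, so rows that repeat a pose let the fingers close. It gives the time, the measured TCP pose, the force, the opening and the grip force at its end, in the units of the state.
- telemetry.get_obs(): the state, without advancing time (a new reading comes with each control period).
- optics.camera(name): name is "scene" or "top" or "wrist"; returns a dict with "image" (420x560x3 uint8, red, green, blue), "vfov" (degrees; the focal length in pixels is half the picture's height over the tangent of half this angle, whatever the lens; pixels are square), "cx", "cy" (the principal point, pixels), "rvec" (rotation vector, rad) and "tvec" (3), from world to camera coordinates, as OpenCV has them. Camera axes: x right, y down, z forward; pixel columns grow to the right and rows downward; lengths in m; the calibration is good to about 2 mm. A picture is of the moment at which its call begins. There is no depth.
- job.close_job(): hands the job in; it is judged then, once.
The state is a dict: "clock": time; "q": joint angles; "dq": joint speeds; "effort": joint torques, N m; "tcp_pos": TCP position; "eef_rot": TCP orientation; "contact_force": force on the tool from outside, world axes, zero at the start; "ft_torque": the same for the moment, N m; "width": finger opening in m; "grasp_force": force on a finger pad.
Only numpy, scipy, OpenCV 4.12 (cv2) and the standard library are available. Lean on these libraries where they do the work, as an engineer would, in place of code of your own. Each camera call takes 0.05 s, during which the arm holds its last target. There are 200 camera calls.

### The job

Load the bead mould into its holder: set the thick square mould body on the floor of the pocket, then the thinner square spacer on it, then the round top disc, each flat, the same way up as it lies now and fully down between the corner guides, letting go of each before the next. Then swing the keeper bar over the stack until it reaches its stop, let go, and leave the jar, the bowl and the brush where they are.

Things in the scene. Friction and masses are not known exactly. Their poses are not given: they have to be found in the camera images.
- holder: Fixed holder: grey base plate 116 x 200 x 12 mm with four steel L-shaped corner guides round a square pocket, and a post carrying the keeper bar. Origin: on the bench under the pocket's middle. x, y run along the pocket's sides, z up; the post is 115 mm from the middle on the +y side; the plate spans y -55 to +145 mm. Turned up to 15 degrees from the robot's x.
- pocket (a point): Middle of the pocket floor, 12 mm above the bench. Pocket 70 x 70 mm between 6 mm thick guides, straight to 58 mm above this floor, flaring outwards to 65 mm. In the middle of each side is a 46 mm wide gap, open outwards, for a finger; the holder's +x and -x sides have most room for the gripper. The full stack ends 70 mm above this floor, 4 mm under the keeper bar.
- mould_body: Aluminium block, 65 x 65 mm square and 40 mm tall, about 0.4 kg, with a round cavity 44 mm wide and 18 mm deep in its top. Origin: middle of its underside; x and y square with its sides, z up. Loose on the bench, cavity upwards.
- spacer: Aluminium square plate 65 x 65 mm, 16 mm thick, about 0.12 kg, with a 44 mm round hole right through. Origin: middle of its underside; x and y square with its sides, z up. Loose, flat on the bench.
- top_disc: Solid aluminium round disc, 65 mm diameter, 14 mm thick, about 0.13 kg, with small chamfers. Origin: middle of its underside, z up. Loose, flat on the bench.
- keeper (a joint): Angle of the keeper bar about its upright pivot, rad: 0 = closed at its stop, bar pointing along the holder's -y over the middle of the pocket; grows to 1.75 as it opens, clockwise seen from above; at 1.57 the bar points along the holder's -x. Swings level, no spring, light friction (under 2 N at the handle): stays where left.
- keeper_pivot (a point): On the keeper's pivot axis, at the underside of the bar, 86 mm above the bench. The bar is steel, 22 mm wide, 8 mm thick (86 to 94 mm above the bench) and reaches 146 mm from the pivot.
- keeper_handle (a point): Grip point on the keeper's handle: an upright black round post of 16 mm diameter, 45 mm tall, standing on the bar 130 mm from the pivot axis (94 to 139 mm above the bench). This point is on the post's axis, 117 mm above the bench.
- jar: Bystander: closed amber jar, 70 mm wide, 60 mm tall. Origin: middle of its underside.
- bowl: Bystander: white bowl, 96 mm wide, 40 mm tall. Origin: middle of its underside.
- brush: Bystander: flat brush with a wooden handle, 200 mm long, 42 mm wide, 20 mm high, lying on the bench. Origin: under its middle; bristles towards its x.
Things that resemble listed ones, but are neither listed nor needed, are in the scene too. Leave any purple look-alike of the holder alone. Leave any brown or orange look-alike of the top_disc alone.

How it is judged:
On the way, in this order (a step that is already met when the one before it is completed fails the run):
1. the mould body lies flat on the pocket floor, released (horizontal distance between mould_body and pocket below 0.006 m and z of mould_body in the frame of holder between 0.009 and 0.015 m and angle between mould_body's own z axis and vertical below 0.06 rad and linear speed of mould_body below 0.03 m/s and contact force between mould_body and the fingers below 0.1 N), for 0.2 s.
2. the spacer lies flat on the mould body between the guides, released (horizontal distance between each of mould_body, spacer and pocket below 0.006 m and z of mould_body in the frame of holder between 0.009 and 0.015 m and angle between each of mould_body, spacer's own z axis and vertical below 0.06 rad and linear speed of each of mould_body, spacer below 0.03 m/s and z of spacer in the frame of holder between 0.049 and 0.055 m and contact force between spacer and the fingers below 0.1 N), for 0.2 s.
3. the top disc lies flat on the spacer between the guides, released (horizontal distance between each of mould_body, spacer, top_disc and pocket below 0.006 m and z of mould_body in the frame of holder between 0.009 and 0.015 m and angle between each of mould_body, spacer, top_disc's own z axis and vertical below 0.06 rad and linear speed of each of mould_body, spacer, top_disc below 0.03 m/s and z of spacer in the frame of holder between 0.049 and 0.055 m and z of top_disc in the frame of holder between 0.065 and 0.071 m and contact force between top_disc and the fingers below 0.1 N), for 0.2 s.
4. the keeper bar is swung shut over the stack (horizontal distance between each of mould_body, spacer, top_disc and pocket below 0.006 m and z of mould_body in the frame of holder between 0.009 and 0.015 m and angle between each of mould_body, spacer, top_disc's own z axis and vertical below 0.06 rad and linear speed of each of mould_body, spacer, top_disc below 0.03 m/s and z of spacer in the frame of holder between 0.049 and 0.055 m and z of top_disc in the frame of holder between 0.065 and 0.071 m and value of joint keeper below 0.08 rad), for 0.2 s.
At the end, for the whole second after the job is handed in: Body, spacer and disc are stacked in that order in the pocket: each within 6 mm of its middle, within 3 mm of its seated height (undersides 0, 40, 56 mm above the floor), tilted under 0.06 rad and at rest; the keeper is at rest within 0.08 rad of closed (all of step 4 and velocity of joint keeper between -0.05 and 0.05 rad/s); the robot touches nothing.
It fails at once if the jar is moved by more than 30 mm (distance of jar from where it was at the start of the episode above 0.03 m).
It fails at once if the bowl is moved by more than 30 mm (distance of bowl from where it was at the start of the episode above 0.03 m).
It fails at once if the brush is moved by more than 30 mm (distance of brush from where it was at the start of the episode above 0.03 m).
It also fails if it takes over 72 s, if anything falls off the work surface, if the arm or the gripper's body presses on something with over 40 N, if the wrist force passes 120 N, or if a joint passes its speed limit or range.

## Working session

There is one attempt and no reset: what is moved stays moved. The work goes in short steps, Python scripts to look and compute and a tool call to move; the robot and the scene stay as the last step left them, time stands still between calls to the robot, and variables do not carry over. Pictures are saved under pics/ and viewed, at most 10 in all, crops included, and the job is handed in when it is done.

Besides the shell and the picture viewer there is one more tool, called after "Emit:" as a command line: name --argument value ..., lists and objects as JSON in quotes. arm_command: Moves the arm, as the interface text tells. Shift numbers are shares of 30 cm and turn numbers shares of pi/2 rad, none past 1 either way. Its arguments: {"type":"object","properties":{"increments":{"type":"array"},"grip":{"type":"number"}},"required":["increments"]}

```bash
mkdir -p pics
cat > h.py <<'E'
import numpy as np, cv2, pickle
from scipy.spatial.transform import Rotation as Rn
from rig import telemetry, optics, job, env
def snap(name,tag):
    c=optics.camera(name); cv2.imwrite(f'pics/{tag}.png',c['image'][:,:,::-1]); pickle.dump(c,open(f'pics/{tag}.pkl','wb')); return c
def load(tag): return pickle.load(open(f'pics/{tag}.pkl','rb'))
def K(c):
    f=c['image'].shape[0]/2/np.tan(np.radians(c['vfov'])/2); return np.array([[f,0,c['cx']],[0,f,c['cy']],[0,0,1]])
def proj(c,P): return cv2.projectPoints(np.float64(P).reshape(-1,1,3),np.float64(c['rvec']),np.float64(c['tvec']),K(c),None)[0].reshape(-1,2)
def ray(c,uv):
    R=cv2.Rodrigues(np.float64(c['rvec']))[0]; o=-R.T@np.ravel(c['tvec']); d=R.T@np.linalg.inv(K(c))@np.array([uv[0],uv[1],1.]); return o,d/np.linalg.norm(d)
def at(c,uv,z):
    o,d=ray(c,uv); return o+d*(z-o[2])/d[2]
def tri(obs):
    A=np.zeros((3,3));b=np.zeros(3);L=[ray(c,p) for c,p in obs]
    for o,d in L:
        M=np.eye(3)-np.outer(d,d);A+=M;b+=M@o
    x=np.linalg.solve(A,b); return x,[np.linalg.norm((np.eye(3)-np.outer(d,d))@(x-o)) for o,d in L]
E
python3 - <<'E'
from h import *
o=telemetry.get_obs(); print({k:np.round(v,3) for k,v in o.items()}, env.pinch_z)
ims=[]
for n in ['scene','top','wrist']:
    c=snap(n,n+'0'); print(n,c['vfov'],c['cx'],c['cy'],np.round(np.ravel(c['rvec']),3),np.round(np.ravel(c['tvec']),3), np.round(ray(c,(280,210))[0],3))
E
```

```text
{'clock': np.float64(0.0), 'q': array([ 1.211,  0.537, -0.004,  1.539,  0.003,  1.067, -0.071]), 'dq': array([ 0.002, -0.002, -0.   , -0.   ,  0.002, -0.003,  0.   ]), 'effort': array([ 1.0000e-03, -5.8341e+01,  1.0490e+00, -2.5910e+01,  1.2000e-02,
        1.0000e-02, -0.0000e+00]), 'tcp_pos': array([ 0.188, -0.622,  0.23 ]), 'eef_rot': array([-3.14 ,  0.   ,  0.294]), 'contact_force': array([-0.129,  0.214, -0.377]), 'ft_torque': array([-0.002,  0.032,  0.021]), 'grasp_force': np.float64(0.0), 'width': np.float64(0.086)} 0.0187
scene 56.34946119636214 282.3576955160935 210.9507619938709 [ 1.497  2.14  -0.826] [ 0.157 -0.331  1.571] [1.265 0.31  0.953]
top 42.02499693991573 274.0878884970996 210.79703474631165 [ 2.11  -2.166  0.18 ] [0.045 0.54  1.525] [0.286 0.042 1.593]
wrist 67.23685336730638 278.7271449585361 213.84600218981907 [-2.337  1.734  0.245] [-0.649 -0.035  0.379] [ 0.255 -0.601  0.372]
```

View pics/scene0.png

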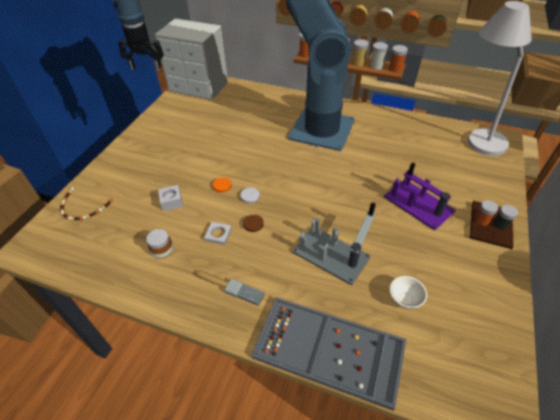

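View pics/top0.png

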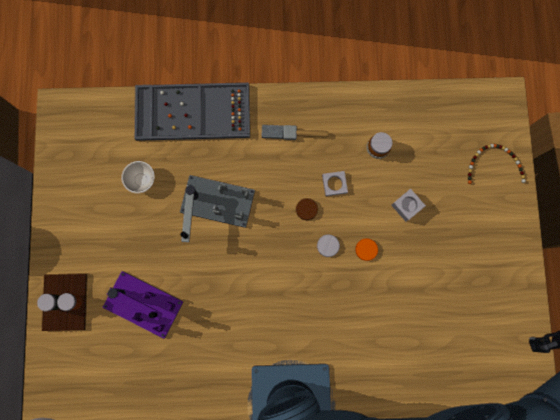

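Run:
```python
from h import *
for n,(x0,y0,w,h),s in [('top0',(172,125,265,145),3),('scene0',(145,150,260,160),3)]:
    im=cv2.imread(f'pics/{n}.png')[y0:y0+h,x0:x0+w]; im=cv2.resize(im,None,fx=s,fy=s,interpolation=cv2.INTER_CUBIC)
    for k in range(0,w,20): cv2.putText(im,str(x0+k),(k*s,8),0,.3,(0,0,255)); cv2.line(im,(k*s,8),(k*s,14),(0,0,255))
    for k in range(0,h,20): cv2.putText(im,str(y0+k),(0,k*s+4),0,.3,(0,0,255)); cv2.line(im,(20,k*s),(26,k*s),(0,0,255))
    cv2.imwrite(f'pics/{n}c.png',im)
# table edge straightness in top: bottom-right edges
c=load('top0'); g=cv2.cvtColor(c['image'],cv2.COLOR_RGB2HSV).astype(int)
im=c['image'].astype(int)
pts=[]
for u in range(60,520,20):
    col=im[60:110,u].sum(1); d=np.diff(col); pts.append((u,60+int(np.argmax(d))))
pts=np.array(pts); print(pts.T.tolist())
```

```text
[[60, 80, 100, 120, 140, 160, 180, 200, 220, 240, 260, 280, 300, 320, 340, 360, 380, 400, 420, 440, 460, 480, 500], [87, 87, 86, 86, 89, 90, 101, 66, 87, 92, 82, 82, 82, 81, 80, 80, 79, 79, 79, 78, 83, 77, 77]]
```

View pics/top0c.png

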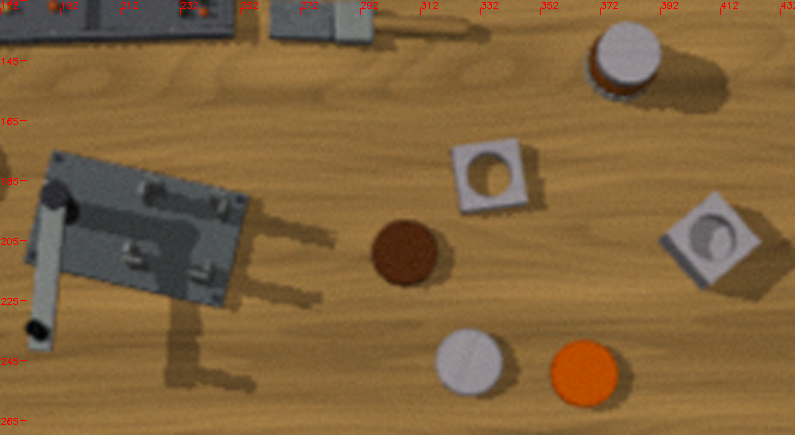

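View pics/scene0c.png

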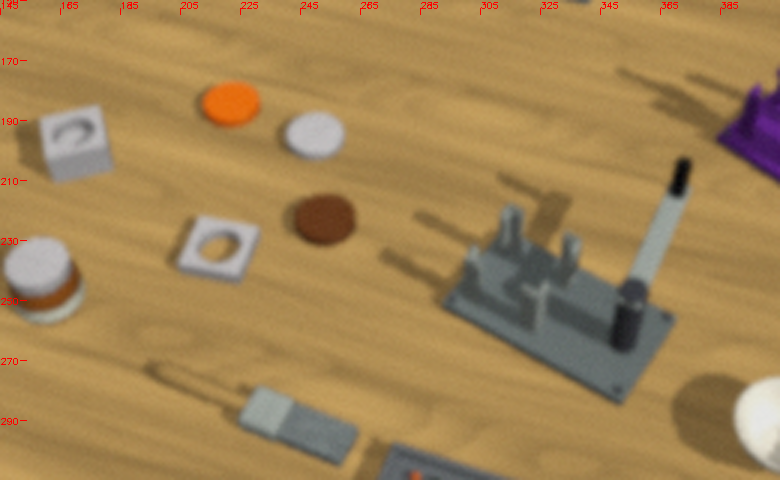

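Seen: mould body's top face at about (410,206) in the top view, spacer (335,183), grey disc (328.5,246), holder plate (218,203) with the keeper open (post (190,190), handle (184,235)); purple holder, brown and orange discs are decoys. I'll now turn these into positions.

Run:
```python
from h import *
t=load('top0'); s=load('scene0')
T=lambda p:(t,(172+p[0]/3-.33,125+p[1]/3-.33)); S=lambda p:(s,(145+p[0]/3-.33,150+p[1]/3-.33))
def q(n,a,b):
    x,e=tri([T(a),S(b)]); print(n,np.round(x,4),np.round(e,4))
q('body top centre',(711,239),(73,131))
q('body cornerA',(760,242),(40,119)) 
q('spacer hole',(489,174),(218,246))
q('disc',(469,361),(316,133))
q('handle top',(38,328),(684,162))
q('post top',(55,193),(634,288))
q('plate corner near bowl',(55,152),(620,402))
q('plate corner +x-y',(246,196),(443,305))
q('plate corner -x+y',(26,263),(675,320))
def z(n,ps,h): print(n,[np.round(at(*T(p),h)[:2],4).tolist() for p in ps])
z('body',[(715,192),(760,242),(707,288),(660,240)],.04)
z('spacer',[(450,148),(518,139),(527,203),(462,213)],.016)
z('disc',[(469,361)],.014)
z('plate',[(55,152),(246,196),(221,306),(26,263)],.012)
z('pivot',[(55,193)],.094); z('handle',[(38,328)],.139)
print('jar',at(*T((628,52)),.06),'brush',at(*T((320,20)),.02))
```

```text
body top centre [ 0.5513 -0.3596  0.035 ] [0.0007 0.0007]
body cornerA [ 0.5468 -0.406   0.0338] [0.0004 0.0004]
spacer hole [ 0.6258 -0.1504  0.0099] [0.0002 0.0002]
disc [ 0.4412 -0.122   0.008 ] [0.0014 0.0014]
handle top [0.4686 0.2773 0.1332] [0.0031 0.0031]
post top [0.5997 0.2663 0.0947] [0.0017 0.0017]
plate corner near bowl [0.6608 0.2799 0.0016] [0.0015 0.0015]
plate corner +x-y [0.6116 0.0899 0.0013] [0.0002 0.0002]
plate corner -x+y [ 0.5503  0.3087 -0.0007] [0.0013 0.0013]
body [[0.596, -0.3646], [0.5459, -0.4046], [0.5026, -0.3507], [0.5504, -0.3085]]
spacer [[0.6517, -0.1126], [0.6591, -0.1801], [0.5946, -0.1859], [0.5863, -0.1218]]
disc [[0.4411, -0.1227]]
plate [[0.6587, 0.2769], [0.6095, 0.0894], [0.5011, 0.1159], [0.5484, 0.3053]]
pivot [[0.6002, 0.2647]]
handle [[0.4683, 0.2733]]
jar [ 0.73221341 -0.28438258  0.06      ] brush [0.78463342 0.01186582 0.02      ]
```

```bash
cat >> h.py <<'E'
def go(x,y,z,yaw,frm=None):
    o=telemetry.get_obs(); p=np.array(o['tcp_pos']);R=Rn.from_euler('xyz',o['eef_rot'])
    if frm is not None: p=np.array(frm[:3]);R=Rn.from_euler('xyz',[np.pi,0,np.radians(frm[3])])
    d=R.inv().apply(np.array([x,y,z])-p); w=(R.inv()*Rn.from_euler('xyz',[np.pi,0,np.radians(yaw)])).as_rotvec()
    print('now',np.round(p,4),np.round(np.degrees(R.as_euler('xyz')),2),'t',round(float(o['clock']),2),'| shift',np.round(d/.3,4).tolist(),'turn',np.round(w/(np.pi/2),4).tolist(),'rows',round(max(np.linalg.norm(d)/.0417,np.degrees(np.linalg.norm(w))/7.16),1))
E
python3 - <<'E'
from h import *
go(.37,-.49,.23,28); go(.549,-.357,.2,40,(.37,-.49,.23,28))
E
```

```text
now [ 0.1881 -0.6217  0.2306] [-1.7993e+02  1.0000e-02  1.6840e+01] t 0.15 | shift [0.7075, -0.2446, 0.0023] turn [-0.0008, -0.0, -0.124] rows 5.4
now [ 0.37 -0.49  0.23] [180.   0.  28.] t 0.15 | shift [0.735, -0.1113, 0.1] turn [0.0, 0.0, -0.1333] rows 5.4
```

Emit:
arm_command --increments '[[[0.7075,-0.2446,0.0],[0,0,-0.124]],[[0.7075,-0.2446,0.0],[0,0,-0.124]],[[0.7075,-0.2446,0.0],[0,0,-0.124]],[[0.7075,-0.2446,0.0],[0,0,-0.124]],[[0.7075,-0.2446,0.0],[0,0,-0.124]],[[0.7075,-0.2446,0.0],[0,0,-0.124]]]' --grip 1

```text
clock: 0.65
tcp_pos: [0.3765, -0.4849, 0.2312]
eef_rot: [-3.141, -0.004, 0.496]
contact_force: [1.1, 1.5, -0.3]
width: 0.0853
grasp_force: 0.0
```

Emit:
arm_command --increments '[[[0.735,-0.1113,0.1],[0,0,-0.1333]],[[0.735,-0.1113,0.1],[0,0,-0.1333]],[[0.735,-0.1113,0.1],[0,0,-0.1333]],[[0.735,-0.1113,0.1],[0,0,-0.1333]],[[0.735,-0.1113,0.1],[0,0,-0.1333]],[[0.735,-0.1113,0.1],[0,0,-0.1333]],[[0.735,-0.1113,0.1],[0,0,-0.1333]],[[0.735,-0.1113,0.1],[0,0,-0.1333]]]'

```text
clock: 1.32
tcp_pos: [0.5495, -0.3565, 0.2007]
eef_rot: [-3.141, 0.0, 0.7]
contact_force: [-0.8, -0.6, -0.0]
width: 0.0853
grasp_force: 0.0
```

Run:
```python
from h import *
go(.549,-.357,.2,40)
c=snap('wrist','w1')
im=cv2.imread('pics/w1.png')
print(np.round(ray(c,(280,210)),3))
# project predicted: TCP, body corners, spacer etc.
P=[[.549,-.357,.04],[.596,-.3646,.04],[.5459,-.4046,.04],[.5026,-.3507,.04],[.5504,-.3085,.04]]
print(proj(c,P).round(1).tolist())
```

```text
now [ 0.5495 -0.3565  0.2007] [-1.7994e+02  3.0000e-02  4.0120e+01] t 1.32 | shift [-0.0023, 0.0003, 0.0022] turn [-0.0007, 0.0003, 0.0014] rows 0.0
[[ 0.603 -0.312  0.343]
 [-0.2   -0.17  -0.965]]
[[279.1, 198.7], [316.9, 167.1], [313.2, 230.6], [244.8, 229.1], [241.3, 165.7]]
```

View pics/w1.png

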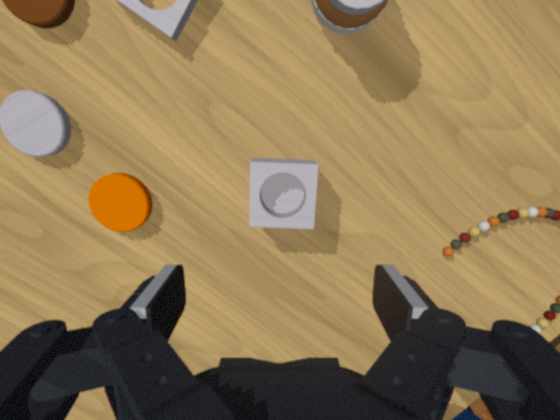

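The wrist view shows the body's top face spanning about columns 250–317, rows 159–227 (centre ≈(283,193)); the spacer is at the top left (160,10), the grey disc at (35,124). I'll fit it more exactly with a mask.

```bash
cat >> h.py <<'E'
def blob(c,uv,smax=50,vmin=130,r=60):
    hsv=cv2.cvtColor(c['image'],cv2.COLOR_RGB2HSV); m=((hsv[:,:,1]<smax)&(hsv[:,:,2]>vmin)).astype(np.uint8)
    k=np.zeros_like(m); cv2.circle(k,(int(uv[0]),int(uv[1])),r,1,-1); m*=k
    cs,_=cv2.findContours(m,cv2.RETR_EXTERNAL,cv2.CHAIN_APPROX_NONE)
    return max(cs,key=cv2.contourArea) if cs else None
def onplane(c,cnt,z): return np.array([at(c,p,z)[:2] for p in cnt.reshape(-1,2)])
def rect(c,uv,z,**k):
    cnt=blob(c,uv,**k); P=onplane(c,cnt,z); r=cv2.minAreaRect((P*1000).astype(np.float32)); print('rect c',np.round(np.array(r[0])/1000,4),'size',np.round(r[1],1),'ang',round(r[2],1)); return r
E
python3 - <<'E'
from h import *
c=load('w1'); hsv=cv2.cvtColor(c['image'],cv2.COLOR_RGB2HSV)
print(hsv[193,238:330:3,1].tolist(),hsv[193,238:330:3,2].tolist()); print(hsv[150:240:3,257,1].tolist(),hsv[150:240:3,257,2].tolist())
for v in (130,160,180): rect(c,(283,193),.04,vmin=v)
print(at(c,(278.7,265),.2-.0),)
E
```

```text
[108, 108, 105, 106, 18, 6, 7, 5, 7, 7, 7, 9, 9, 7, 7, 7, 7, 6, 6, 7, 7, 7, 8, 7, 7, 8, 36, 109, 109, 107, 112] [189, 182, 182, 186, 183, 184, 184, 154, 145, 148, 146, 146, 147, 147, 150, 176, 173, 180, 181, 181, 181, 181, 154, 179, 181, 182, 161, 145, 145, 148, 143]
[113, 111, 100, 9, 3, 6, 8, 7, 6, 6, 6, 5, 8, 7, 7, 7, 6, 6, 4, 6, 4, 6, 7, 6, 7, 7, 99, 110, 112, 107] [179, 175, 174, 138, 167, 182, 182, 183, 183, 183, 182, 187, 183, 184, 183, 184, 181, 182, 182, 182, 181, 180, 181, 180, 181, 180, 181, 174, 175, 181]
rect c [ 0.5546 -0.3567] size [69.4 65.6] ang 37.8
rect c [ 0.5532 -0.3577] size [65.2 65.5] ang 37.8
rect c [ 0.5522 -0.3573] size [63.2 63.6] ang 37.6
[ 0.55201977 -0.35437518  0.2       ]
```

Run:
```python
from h import *
go(.5532,-.3577,.1,37.8); go(.5532,-.3577,.006,37.8)
```

```text
now [ 0.5482 -0.3584  0.2009] [-1.7998e+02  8.0000e-02  3.9960e+01] t 1.37 | shift [0.0147, 0.0091, 0.3364] turn [-0.0002, 0.0009, 0.024] rows 2.4
now [ 0.5482 -0.3584  0.2009] [-1.7998e+02  8.0000e-02  3.9960e+01] t 1.37 | shift [0.0151, 0.0093, 0.6497] turn [-0.0002, 0.0009, 0.024] rows 4.7
```

Emit:
arm_command --increments '[[[0.015,0.0091,0.33],[0,0,0.024]],[[0.015,0.0091,0.33],[0,0,0.024]],[[0.015,0.0091,0.33],[0,0,0.024]],[[0.015,0.0091,0.33],[0,0,0.024]]]'

```text
clock: 1.7
tcp_pos: [0.5495, -0.3571, 0.0976]
eef_rot: [-3.134, 0.005, 0.658]
contact_force: [-0.8, 0.5, -0.1]
width: 0.0855
grasp_force: 0.0
```

Run:
```python
from h import *
for i in range(3):
    c=snap('wrist',f'w2{i}'); go(.5532,-.3577,.006,37.8); 
    R=cv2.Rodrigues(np.float64(c['rvec']))[0]; print(np.round((-R.T@np.ravel(c['tvec'])),4))
rect(c,(283,150),.04,vmin=160,r=140)
```

```text
now [ 0.5514 -0.358   0.1006] [-1.798e+02  1.600e-01  3.767e+01] t 1.75 | shift [0.0061, 0.004, 0.3152] turn [-0.0022, 0.0018, -0.0014] rows 2.3
[ 0.6063 -0.3149  0.2393]
now [ 0.5532 -0.3585  0.1028] [1.7999e+02 6.0000e-02 3.7690e+01] t 1.8 | shift [0.002, -0.0022, 0.3225] turn [0.0002, 0.0007, -0.0012] rows 2.3
[ 0.6077 -0.3154  0.2424]
now [ 0.5544 -0.3587  0.104 ] [ 1.7985e+02 -1.0000e-02  3.7710e+01] t 1.85 | shift [-0.0011, -0.0059, 0.3268] turn [0.0016, -0.0001, -0.001] rows 2.4
[ 0.6089 -0.3157  0.2447]
rect c [ 0.5532 -0.3579] size [64.8 65.2] ang 37.7
```

```bash
cat >> h.py <<'E'
def now():
    o=telemetry.get_obs(); print('meas',np.round(o['tcp_pos'],4),np.round(np.degrees(o['eef_rot']),2),'t',round(float(o['clock']),2),'w',round(float(o['width']),4),'F',np.round(o['contact_force'],1)); return o
def chain(cmd,*poses):
    for p in poses: go(*p,frm=cmd); cmd=p
E
python3 - <<'E'
from h import *
now(); chain((.5542,-.3562,.1016,37.8),(.5532,-.3579,.006,37.8))
E
```

```text
meas [ 0.5544 -0.3587  0.104 ] [ 1.7985e+02 -1.0000e-02  3.7710e+01] t 1.85 w 0.0854 F [0.1 0.4 0. ]
now [ 0.5542 -0.3562  0.1016] [180.    0.   37.8] t 1.85 | shift [-0.0061, 0.0024, 0.3187] turn [0.0, 0.0, 0.0] rows 2.3
```

Emit:
arm_command --increments '[[[-0.004,0.0,0.12],[0,0,0]],[[-0.004,0.0,0.2],[0,0,0]],[[-0.004,0.0,0.28],[0,0,0]],[[-0.004,0.0,0.32],[0,0,0]],[[-0.004,0.0,0.32],[0,0,0]],[[-0.004,0.0,0.32],[0,0,0]],[[-0.004,0.0,0.32],[0,0,0]]]'

```text
clock: 2.43
tcp_pos: [0.5549, -0.3585, 0.0086]
eef_rot: [3.138, -0.001, 0.66]
contact_force: [-0.4, -0.2, 0.9]
width: 0.0853
grasp_force: 0.0
```

Emit:
arm_command --increments '[[[0,0,0],[0,0,0]],[[0,0,0],[0,0,0]],[[0,0,0],[0,0,0]]]'

```text
clock: 2.68
tcp_pos: [0.554, -0.3578, 0.0074]
eef_rot: [3.14, -0.001, 0.66]
contact_force: [-0.9, -0.4, 0.2]
width: 0.0854
grasp_force: 0.0
```

Emit:
arm_command --increments '[[[0,0,0],[0,0,0]],[[0,0,0],[0,0,0]],[[0,0,0],[0,0,0]],[[0,0,0],[0,0,0]],[[0,0,0],[0,0,0]],[[0,0,0],[0,0,0]]]' --grip 0

```text
clock: 3.18
tcp_pos: [0.5539, -0.3577, 0.0069]
eef_rot: [3.141, -0.0, 0.66]
contact_force: [-1.2, -0.1, 6.1]
width: 0.0642
grasp_force: 68.2
```

Emit:
arm_command --increments '[[[0,0,0],[0,0,0]],[[0,0,-0.25],[0,0,0]],[[0,0,-0.5],[0,0,0]],[[0,0,-0.63],[0,0,0]],[[0,0,-0.63],[0,0,0]],[[0,0,-0.63],[0,0,0]],[[0,0,-0.63],[0,0,0]]]'

```text
clock: 3.77
tcp_pos: [0.5562, -0.359, 0.2013]
eef_rot: [3.133, -0.004, 0.66]
contact_force: [1.0, -0.8, -1.9]
width: 0.0644
grasp_force: 69.6
```

Run:
```python
from h import *
now(); chain((.5533,-.3569,.1946,37.8),(.575,-.1,.2,57),(.571,.153,.2,75.3))
```

```text
meas [ 0.5562 -0.359   0.2013] [179.5   -0.2   37.82] t 3.77 w 0.0644 F [ 1.  -0.8 -1.9]
now [ 0.5533 -0.3569  0.1946] [180.    0.   37.8] t 3.77 | shift [0.582, -0.6323, -0.018] turn [-0.0, 0.0, -0.2133] rows 6.2
now [ 0.575 -0.1    0.2  ] [180.   0.  57.] t 3.77 | shift [0.7, -0.4705, -0.0] turn [0.0, 0.0, -0.2033] rows 6.1
```

Emit:
arm_command --increments '[[[0.15,-0.16,-0.018],[0,0,-0.05]],[[0.4,-0.43,-0.018],[0,0,-0.14]],[[0.582,-0.632,-0.018],[0,0,-0.213]],[[0.582,-0.632,-0.018],[0,0,-0.213]],[[0.582,-0.632,-0.018],[0,0,-0.213]],[[0.582,-0.632,-0.018],[0,0,-0.213]],[[0.582,-0.632,-0.018],[0,0,-0.213]]]'

```text
clock: 4.35
tcp_pos: [0.5743, -0.0899, 0.1991]
eef_rot: [-3.136, -0.004, 1.006]
contact_force: [-0.1, 2.0, -3.2]
width: 0.0639
grasp_force: 69.4
```

Run:
```python
from h import *
now(); chain((.575,-.1,.2,57),(.558,.105,.2,75.3))
```

```text
meas [ 0.5743 -0.0899  0.1991] [-179.68   -0.23   57.61] t 4.35 w 0.0639 F [-0.1  2.  -3.2]
now [ 0.575 -0.1    0.2  ] [180.   0.  57.] t 4.35 | shift [0.5422, -0.4197, -0.0] turn [0.0, 0.0, -0.2033] rows 4.9
```

Emit:
arm_command --increments '[[[0.25,-0.2,0],[0,0,-0.1]],[[0.542,-0.42,0],[0,0,-0.203]],[[0.542,-0.42,0],[0,0,-0.203]],[[0.542,-0.42,0],[0,0,-0.203]],[[0.542,-0.42,0],[0,0,-0.203]],[[0.542,-0.42,0],[0,0,-0.203]],[[0.542,-0.42,0],[0,0,-0.203]],[[0.542,-0.42,0],[0,0,-0.203]]]'

```text
clock: 5.02
tcp_pos: [0.557, 0.1037, 0.1992]
eef_rot: [-3.139, 0.002, 1.314]
contact_force: [-0.5, -1.0, -2.7]
width: 0.0641
grasp_force: 69.4
```

Emit:
arm_command --increments '[[[0,0,0],[0,0,0]],[[0,0,0],[0,0,0]],[[0,0,0],[0,0,0]]]'

```text
clock: 5.27
tcp_pos: [0.5579, 0.103, 0.2003]
eef_rot: [-3.141, 0.001, 1.312]
contact_force: [0.4, 0.8, -3.7]
width: 0.0641
grasp_force: 69.4
```

Run:
```python
from h import *
now(); c=snap('wrist','w3')
im=cv2.imread('pics/w3.png'); 
s=1.42; im=cv2.resize(im,None,fx=s,fy=s,interpolation=cv2.INTER_CUBIC)
for k in range(0,560,40): cv2.putText(im,str(k),(int(k*s),8),0,.35,(0,0,255))
for k in range(0,420,40): cv2.putText(im,str(k),(0,int(k*s)+4),0,.35,(0,0,255))
cv2.imwrite('pics/w3c.png',im)
```

```text
meas [0.5579 0.103  0.2003] [-1.7997e+02  4.0000e-02  7.5150e+01] t 5.27 w 0.0641 F [ 0.4  0.8 -3.7]
```

View pics/w3c.png

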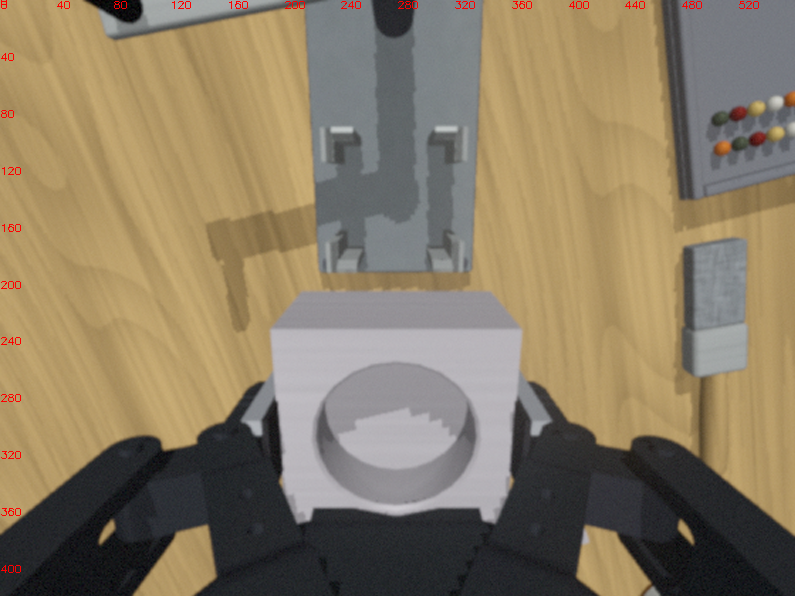

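The view shows the pocket's four guides ((231,90), (324,90) far; (237,180), (317,180) near), the plate's front edge at row 191 from column 225 to 332, and the body held squarely. Fitting the plate outline now.

```bash
cat >> h.py <<'E'
from scipy.optimize import least_squares
def holder(c,rows,frontcols,guess):
    S=cv2.cvtColor(c['image'],cv2.COLOR_RGB2HSV)[:,:,1].astype(float)
    pl=[];pr=[];pf=[]
    def edge(a,i0,stp):   # walk outwards from plate until S>65, subpixel
        i=i0
        while 0<i<len(a)-1 and not(a[i]>65 and a[i+stp]>65): i+=stp
        return i-stp+stp*(65-a[i-stp])/(a[i]-a[i-stp]) if 1<i<len(a)-2 else None
    uc=int(np.mean(frontcols))
    for v in rows:
        for L,s in ((pl,-1),(pr,1)):
            e=edge(S[v],uc+s*60 if False else uc+s*25,s)
            if e is not None: L.append((e,v))
    for u in range(*frontcols,4):
        e=edge(S[:,u],rows[-1],1)
        if e is not None: pf.append((u,e))
    W=lambda L:np.array([at(c,p,.012)[:2] for p in L])
    A,B,C=W(pl),W(pr),W(pf)
    def res(p):
        ex=np.array([np.cos(p[2]),np.sin(p[2])]);ey=np.array([-ex[1],ex[0]]);o=p[:2]
        return 1000*np.r_[(A-o)@ex+p[3],(B-o)@ex-p[3],(C-o)@ey+.055]
    r=least_squares(res,[*guess,.058],loss='soft_l1'); rr=res(r.x)
    print('holder',np.round(r.x[:2],4),'yaw',round(np.degrees(r.x[2]),2),'halfwidth',round(r.x[3],4),'n',len(A),len(B),len(C),'med|res|mm',round(np.median(abs(rr)),2),round(np.median(abs(rr[-len(C):])),2)); return r.x
E
python3 - <<'E'
from h import *
c=load('w3'); h=holder(c,range(20,180,4),(235,325),(.57,.153,-.26))
ex=np.array([np.cos(h[2]),np.sin(h[2])]);ey=np.array([-ex[1],ex[0]])
print('pocket proj',[np.round(proj(c,[[*(h[:2]+a*ex+b*ey),z] ])[0],1).tolist() for a,b,z in [(-.058,-.055,.012),(.058,-.055,.012),(-.041,.041,.07),(.041,.041,.07),(-.041,-.041,.07),(.041,-.041,.07),(0,.115,.094)]])
# held body top corners (crop/1.42): front edge 272..521,row 328 
for z in (.22,.225,.23,.235,.24): 
    a,b=at(c,(271.5/1.42,328/1.42),z),at(c,(520.5/1.42,328/1.42),z); print(z,np.linalg.norm(a-b),(a+b)/2)
E
```

```text
holder [0.5713 0.157 ] yaw -14.55 halfwidth 0.0575 n 40 40 23 med|res|mm 0.06 0.12
pocket proj [[223.6, 191.8], [332.4, 191.3], [226.1, 89.8], [327.8, 89.2], [230.9, 189.7], [324.4, 189.3], [275.9, -32.6]]
0.22 0.07167342125088574 [0.56564227 0.12971476 0.22      ]
0.225 0.0687422862324443 [0.56609186 0.13137474 0.225     ]
0.23 0.06581115121400274 [0.56654146 0.13303472 0.23      ]
0.235 0.06288001619556131 [0.56699105 0.13469471 0.235     ]
0.24 0.05994888117711975 [0.56744064 0.13635469 0.24      ]
```

Run:
```python
from h import *
now(); chain((.5579,.1030,.2003,75.15),(.5712,.1579,.1,75.45),(.5712,.1579,.02,75.45))
```

```text
meas [0.558  0.1033 0.2005] [-1.7999e+02  2.0000e-02  7.5170e+01] t 5.32 w 0.0642 F [ 0.  -0.2 -2.4]
now [0.5579 0.103  0.2003] [180.     0.    75.15] t 5.32 | shift [0.1882, -0.004, 0.3343] turn [0.0, 0.0, -0.0033] rows 2.8
now [0.5712 0.1579 0.1   ] [180.     0.    75.45] t 5.32 | shift [0.0, -0.0, 0.2667] turn [0.0, 0.0, 0.0] rows 1.9
```

Emit:
arm_command --increments '[[[0.1,-0.002,0.05],[0,0,-0.003]],[[0.187,-0.004,0.1],[0,0,-0.003]],[[0.187,-0.004,0.2],[0,0,-0.003]],[[0.187,-0.004,0.31],[0,0,-0.003]],[[0.187,-0.004,0.31],[0,0,-0.003]],[[0.187,-0.004,0.31],[0,0,-0.003]],[[0.187,-0.004,0.31],[0,0,-0.003]],[[0.187,-0.004,0.31],[0,0,-0.003]]]'

```text
clock: 5.98
tcp_pos: [0.5727, 0.1591, 0.11]
eef_rot: [3.138, -0.002, 1.317]
contact_force: [-0.2, -0.8, -2.7]
width: 0.0641
grasp_force: 69.2
```

Emit:
arm_command --increments '[[[0,0,0],[0,0,0]],[[0,0,0],[0,0,0]],[[0,0,0],[0,0,0]]]'

```text
clock: 6.23
tcp_pos: [0.5716, 0.159, 0.1087]
eef_rot: [3.14, -0.001, 1.318]
contact_force: [-0.6, 0.5, -3.7]
width: 0.0643
grasp_force: 69.2
```

Run:
```python
from h import *
now(); c=snap('wrist','w4'); print(np.round(proj(c,[[.5712,.1579,.1]]),1))
h=np.array([.5713,.157]);a=np.radians(-14.55);ex=np.array([np.cos(a),np.sin(a)]);ey=np.array([-ex[1],ex[0]])
print([proj(c,[[*(h+u*ex+v*ey),.077]])[0].round(1).tolist() for u,v in [(-.041,.041),(.041,.041),(-.041,-.041),(.041,-.041)]])
```

```text
meas [0.5716 0.159  0.1087] [ 1.7992e+02 -4.0000e-02  7.5520e+01] t 6.23 w 0.0643 F [-0.6  0.5 -3.7]
[[277.6 266. ]]
[[204.5, 181.8], [352.1, 182.0], [212.8, 311.4], [343.7, 311.5]]
```

View pics/w4.png

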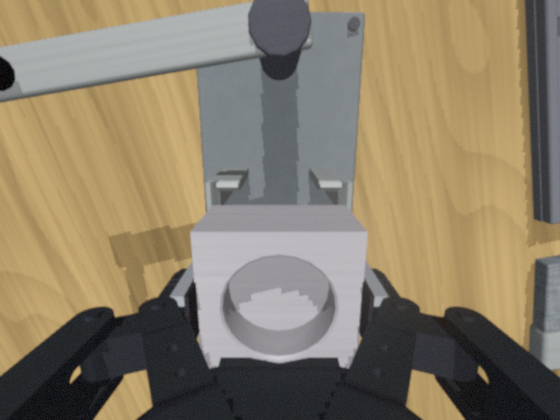

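The guides' far outer corners are at (206,181) and (353,181), within 2 px of prediction, and the body (columns 193–366) is centred between them. Descending.

Emit:
arm_command --increments '[[[-0.0035,-0.0013,0.05],[0,0,0]],[[-0.0035,-0.0013,0.1],[0,0,0]],[[-0.0035,-0.0013,0.14],[0,0,0]],[[-0.0035,-0.0013,0.18],[0,0,0]],[[-0.0035,-0.0013,0.2],[0,0,0]]]'

```text
clock: 6.7
tcp_pos: [0.5696, 0.1579, 0.0461]
eef_rot: [-3.14, 0.001, 1.319]
contact_force: [-0.3, 0.3, -2.2]
width: 0.0643
grasp_force: 69.5
```

Emit:
arm_command --increments '[[[0,0,0.04],[0,0,0]],[[0,0,0.075],[0,0,0]],[[0,0,0.098],[0,0,0]],[[0,0,0.101],[0,0,0]],[[0,0,0.101],[0,0,0]],[[0,0,0.101],[0,0,0]]]'

```text
clock: 7.2
tcp_pos: [0.5701, 0.158, 0.0185]
eef_rot: [-3.141, 0.001, 1.318]
contact_force: [-6.6, -2.7, 13.9]
width: 0.0641
grasp_force: 72.3
```

Emit:
arm_command --increments '[[[0,0,0],[0,0,0]],[[0,0,0],[0,0,0]]]'

```text
clock: 7.37
tcp_pos: [0.5701, 0.158, 0.0185]
eef_rot: [-3.141, 0.001, 1.318]
contact_force: [-6.8, -2.4, 12.9]
width: 0.064
grasp_force: 72.3
```

Emit:
arm_command --increments '[[[0,0,0],[0,0,0]],[[0,0,0],[0,0,0]],[[0,0,0],[0,0,0]],[[0,0,0],[0,0,0]],[[0,0,0],[0,0,0]]]' --grip 1

```text
clock: 7.78
tcp_pos: [0.5705, 0.1582, 0.0173]
eef_rot: [3.141, -0.0, 1.319]
contact_force: [0.5, -0.4, 0.1]
width: 0.0854
grasp_force: 0.0
```

Emit:
arm_command --increments '[[[0,0,-0.1],[0,0,0]],[[0,0,-0.22],[0,0,0]],[[0,0,-0.35],[0,0,0]],[[0,0,-0.48],[0,0,0]],[[0,0,-0.6],[0,0,0]],[[0,0,-0.6],[0,0,0]],[[0,0,-0.6],[0,0,0]]]'

```text
clock: 8.37
tcp_pos: [0.5719, 0.1586, 0.1997]
eef_rot: [3.137, -0.002, 1.318]
contact_force: [0.2, 0.2, -0.4]
width: 0.0853
grasp_force: 0.0
```

Run:
```python
from h import *
now(); c=snap('wrist','w5')
rect(c,(280,200),.052,vmin=150,r=80); rect(c,(280,200),.052,vmin=165,r=80)
chain((.5705,.158,.199,75.45),(.6,.0,.2,87),(.62,-.151,.2,95.5))
```

```text
meas [0.5719 0.1586 0.1997] [ 1.7976e+02 -1.3000e-01  7.5530e+01] t 8.37 w 0.0853 F [ 0.2  0.2 -0.4]
rect c [0.5705 0.1585] size [65.9 65.5] ang 75.4
rect c [0.5702 0.1576] size [64.1 64.3] ang 75.4
now [0.5705 0.158  0.199 ] [180.     0.    75.45] t 8.42 | shift [-0.4851, 0.2275, -0.0033] turn [0.0, 0.0, -0.1283] rows 3.9
now [0.6 0.  0.2] [180.   0.  87.] t 8.42 | shift [-0.4992, 0.0929, 0.0] turn [0.0, 0.0, -0.0944] rows 3.7
```

Emit:
arm_command --increments '[[[-0.1,0.05,0],[0,0,-0.03]],[[-0.3,0.14,0],[0,0,-0.09]],[[-0.485,0.2275,0],[0,0,-0.128]],[[-0.485,0.2275,0],[0,0,-0.128]],[[-0.485,0.2275,0],[0,0,-0.128]]]'

```text
clock: 8.83
tcp_pos: [0.6, -0.0117, 0.1946]
eef_rot: [-3.138, 0.007, 1.507]
contact_force: [0.3, -1.5, -0.6]
width: 0.0853
grasp_force: 0.0
```

Emit:
arm_command --increments '[[[-0.3,0.05,0],[0,0,-0.06]],[[-0.5,0.093,0],[0,0,-0.094]],[[-0.5,0.093,0],[0,0,-0.094]],[[-0.5,0.093,0],[0,0,-0.094]],[[-0.5,0.093,0],[0,0,-0.094]],[[-0.5,0.093,0],[0,0,-0.094]],[[-0.5,0.093,0],[0,0,-0.094]],[[-0.5,0.093,0],[0,0,-0.094]]]'

```text
clock: 9.5
tcp_pos: [0.6199, -0.1486, 0.1965]
eef_rot: [-3.14, -0.002, 1.67]
contact_force: [-0.1, -0.5, 0.2]
width: 0.0858
grasp_force: 0.0
```

Run:
```python
from h import *
now(); c=snap('wrist','w6')
uv=proj(c,[[.6228,-.15,.016]])[0]; print(uv)
for v in (150,165): r=rect(c,uv,.016,vmin=v,r=75)
```

```text
meas [ 0.6199 -0.1486  0.1965] [-1.7992e+02 -1.0000e-01  9.5680e+01] t 9.5 w 0.0858 F [-0.1 -0.5  0.2]
[281.22534922 195.58691785]
rect c [ 0.6259 -0.1475] size [65.6 67.1] ang 6.5
rect c [ 0.626 -0.148] size [65.6 65.4] ang 6.6
```

Run:
```python
from h import *
now(); chain((.6197,-.150,.1975,95.6),(.626,-.148,.03,96.6),(.626,-.148,-.003,96.6))
```

```text
meas [ 0.6201 -0.1487  0.1968] [-1.7995e+02 -7.0000e-02  9.5690e+01] t 9.55 w 0.0856 F [-0.4 -0.1 -0.2]
now [ 0.6197 -0.15    0.1975] [180.    0.   95.6] t 9.55 | shift [0.0046, 0.0216, 0.5583] turn [-0.0, 0.0, -0.0111] rows 4.0
now [ 0.626 -0.148  0.03 ] [180.    0.   96.6] t 9.55 | shift [0.0, -0.0, 0.11] turn [0.0, 0.0, 0.0] rows 0.8
```

Emit:
arm_command --increments '[[[0.003,0.0205,0.14],[0,0,-0.011]],[[0.003,0.0205,0.28],[0,0,-0.011]],[[0.003,0.0205,0.42],[0,0,-0.011]],[[0.003,0.0205,0.52],[0,0,-0.011]],[[0.003,0.0205,0.558],[0,0,-0.011]],[[0.003,0.0205,0.558],[0,0,-0.011]],[[0.003,0.0205,0.558],[0,0,-0.011]],[[0.003,0.0205,0.558],[0,0,-0.011]]]'

```text
clock: 10.22
tcp_pos: [0.6284, -0.1493, 0.0326]
eef_rot: [3.138, 0.001, 1.685]
contact_force: [1.2, 0.2, 0.3]
width: 0.0855
grasp_force: 0.0
```

Emit:
arm_command --increments '[[[0,0,0],[0,0,0]],[[0,0,0],[0,0,0]]]'

```text
clock: 10.38
tcp_pos: [0.6278, -0.1499, 0.0321]
eef_rot: [3.138, 0.001, 1.684]
contact_force: [-0.0, -0.2, -0.3]
width: 0.0854
grasp_force: 0.0
```

Emit:
arm_command --increments '[[[0.006,-0.004,0.05],[0,0,0]],[[0.006,-0.004,0.1],[0,0,0]],[[0.006,-0.004,0.116],[0,0,0]],[[0.006,-0.004,0.116],[0,0,0]],[[0.006,-0.004,0.116],[0,0,0]],[[0.006,-0.004,0.116],[0,0,0]]]'

```text
clock: 10.88
tcp_pos: [0.6254, -0.148, -0.0043]
eef_rot: [3.141, 0.0, 1.684]
contact_force: [-0.5, -0.0, 0.3]
width: 0.0854
grasp_force: 0.0
```

Emit:
arm_command --increments '[[[0,0,0],[0,0,0]],[[0,0,0],[0,0,0]],[[0,0,0],[0,0,0]],[[0,0,0],[0,0,0]],[[0,0,0],[0,0,0]],[[0,0,0],[0,0,0]]]' --grip 0

```text
clock: 11.38
tcp_pos: [0.6258, -0.148, -0.0037]
eef_rot: [3.14, 0.001, 1.684]
contact_force: [-0.1, 0.7, 5.5]
width: 0.0636
grasp_force: 67.0
```

Emit:
arm_command --increments '[[[0,0,-0.05],[0,0,0]],[[0,0,-0.15],[0,0,0]],[[0,0,-0.3],[0,0,0]],[[0,0,-0.45],[0,0,0]],[[0,0,-0.58],[0,0,0]],[[0,0,-0.58],[0,0,0]],[[0,0,-0.58],[0,0,0]]]'

```text
clock: 11.97
tcp_pos: [0.6271, -0.1482, 0.1736]
eef_rot: [3.135, 0.002, 1.684]
contact_force: [-0.1, 0.6, -0.9]
width: 0.0637
grasp_force: 66.5
```

Run:
```python
from h import *
now(); c=snap('wrist','w7'); chain((.6258,-.148,.17,96.6),(.6,0,.17,87),(.5711,.1573,.17,75.45))
```

```text
meas [ 0.6271 -0.1482  0.1736] [1.7962e+02 1.3000e-01 9.6500e+01] t 11.97 w 0.0637 F [-0.1  0.6 -0.9]
now [ 0.6258 -0.148   0.17  ] [180.    0.   96.6] t 12.02 | shift [0.4999, -0.0287, -0.0] turn [0.0, -0.0, 0.1067] rows 3.6
now [0.6  0.   0.17] [180.   0.  87.] t 12.02 | shift [0.5186, -0.1236, -0.0] turn [0.0, -0.0, 0.1283] rows 3.8
```

Emit:
arm_command --increments '[[[0.1,-0.006,0],[0,0,0.03]],[[0.3,-0.017,0],[0,0,0.07]],[[0.5,-0.0287,0],[0,0,0.107]],[[0.5,-0.0287,0],[0,0,0.107]],[[0.5,-0.0287,0],[0,0,0.107]]]'

```text
clock: 12.43
tcp_pos: [0.596, 0.0111, 0.1676]
eef_rot: [-3.137, -0.006, 1.528]
contact_force: [-0.2, 2.1, -1.1]
width: 0.0632
grasp_force: 66.4
```

Emit:
arm_command --increments '[[[0.13,-0.03,0],[0,0,0.05]],[[0.3,-0.07,0],[0,0,0.1]],[[0.45,-0.108,0],[0,0,0.1283]],[[0.5186,-0.1236,0],[0,0,0.1283]],[[0.5186,-0.1236,0],[0,0,0.1283]],[[0.5186,-0.1236,0],[0,0,0.1283]],[[0.5186,-0.1236,0],[0,0,0.1283]],[[0.5186,-0.1236,0],[0,0,0.1283]]]'

```text
clock: 13.1
tcp_pos: [0.5706, 0.1551, 0.168]
eef_rot: [-3.14, 0.002, 1.313]
contact_force: [-0.0, 0.1, -1.5]
width: 0.0633
grasp_force: 66.4
```

Emit:
arm_command --increments '[[[0,0,0.1],[0,0,0]],[[0,0,0.2],[0,0,0]],[[0,0,0.22],[0,0,0]],[[0,0,0.22],[0,0,0]],[[0,0,0.22],[0,0,0]],[[0,0,0.22],[0,0,0]],[[0,0,0.22],[0,0,0]]]'

```text
clock: 13.68
tcp_pos: [0.5721, 0.1577, 0.1049]
eef_rot: [3.139, -0.001, 1.314]
contact_force: [0.5, 0.4, -1.3]
width: 0.0633
grasp_force: 66.5
```

Run:
```python
from h import *
now(); c=snap('wrist','w8'); 
cv2.imwrite('pics/w8c.png',cv2.resize(c['image'][110:400,150:420,::-1],None,fx=2,fy=2,interpolation=cv2.INTER_CUBIC))
h=np.array([.5713,.157]);a=np.radians(-14.55);ex=np.array([np.cos(a),np.sin(a)]);ey=np.array([-ex[1],ex[0]])
print([((proj(c,[[*(h+u*ex+v*ey),.077]])[0]-(150,110))*2).round(1).tolist() for u,v in [(-.041,.041),(.041,.041),(-.041,-.041),(.041,-.041)]])
```

```text
meas [0.5721 0.1577 0.1049] [ 1.7986e+02 -8.0000e-02  7.5310e+01] t 13.68 w 0.0633 F [ 0.5  0.4 -1.3]
[[102.1, 142.5], [404.0, 141.6], [120.7, 407.2], [387.9, 406.4]]
```

View pics/w8c.png

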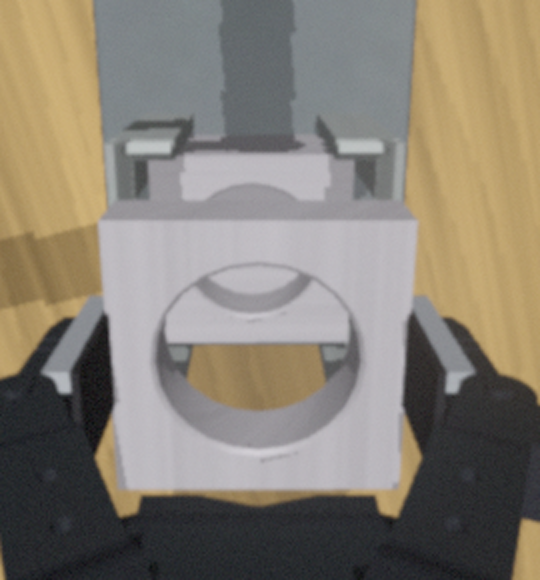

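The spacer is level and centred (crop columns 100–416) between the guides (106–404), body seen seated below. Descending.

Emit:
arm_command --increments '[[[0,0,0.03],[0,0,0]],[[0,0,0.07],[0,0,0]],[[0,0,0.11],[0,0,0]],[[0,0,0.14],[0,0,0]],[[0,0,0.14],[0,0,0]]]'

```text
clock: 14.15
tcp_pos: [0.5688, 0.1568, 0.0582]
eef_rot: [-3.138, 0.003, 1.315]
contact_force: [-0.8, -0.5, -0.9]
width: 0.0635
grasp_force: 66.6
```

Emit:
arm_command --increments '[[[0,0,0],[0,0,0]],[[0,0,0],[0,0,0]],[[0,0,0],[0,0,0]]]'

```text
clock: 14.4
tcp_pos: [0.5712, 0.1577, 0.0616]
eef_rot: [3.141, -0.001, 1.315]
contact_force: [-0.3, -0.6, -1.2]
width: 0.0635
grasp_force: 66.6
```

Emit:
arm_command --increments '[[[0,0,0.02],[0,0,0]],[[0,0,0.04],[0,0,0]],[[0,0,0.046],[0,0,0]],[[0,0,0.046],[0,0,0]],[[0,0,0.046],[0,0,0]],[[0,0,0.046],[0,0,0]]]'

```text
clock: 14.9
tcp_pos: [0.5712, 0.1576, 0.0482]
eef_rot: [3.141, 0.0, 1.315]
contact_force: [-2.6, -1.3, 8.7]
width: 0.0635
grasp_force: 67.9
```

Emit:
arm_command --increments '[[[0,0,0],[0,0,0]],[[0,0,0],[0,0,0]],[[0,0,0],[0,0,0]],[[0,0,0],[0,0,0]],[[0,0,0],[0,0,0]]]' --grip 1

```text
clock: 15.32
tcp_pos: [0.5707, 0.1574, 0.0471]
eef_rot: [-3.141, 0.0, 1.315]
contact_force: [-0.2, 0.3, 0.0]
width: 0.0853
grasp_force: 0.0
```

Emit:
arm_command --increments '[[[0,0,-0.1],[0,0,0]],[[0,0,-0.22],[0,0,0]],[[0,0,-0.35],[0,0,0]],[[0,0,-0.48],[0,0,0]],[[0,0,-0.5],[0,0,0]],[[0,0,-0.5],[0,0,0]],[[0,0,-0.5],[0,0,0]]]'

```text
clock: 15.9
tcp_pos: [0.5706, 0.1572, 0.197]
eef_rot: [3.142, 0.0, 1.315]
contact_force: [-0.9, 0.9, -0.7]
width: 0.0856
grasp_force: 0.0
```

Run:
```python
from h import *
now(); c=snap('wrist','w9')
for v in (150,165): rect(c,proj(c,[[.5711,.1573,.068]])[0],.068,vmin=v,r=85)
now(); chain((.5710,.1575,.198,75.4),(.5,.0,.2,80),(.441,-.123,.2,85))
```

```text
meas [0.5706 0.1572 0.197 ] [1.800e+02 2.000e-02 7.533e+01] t 15.9 w 0.0856 F [-0.9  0.9 -0.7]
rect c [0.572  0.1599] size [69.9 65.1] ang 75.3
rect c [0.5715 0.1579] size [63.8 64.5] ang 75.3
meas [0.5699 0.1569 0.1959] [-1.7989e+02  8.0000e-02  7.5330e+01] t 15.95 w 0.085 F [-0.3  1.  -0.8]
now [0.571  0.1575 0.198 ] [180.    0.   75.4] t 15.95 | shift [-0.5677, -0.0967, -0.0067] turn [-0.0, 0.0, -0.0511] rows 4.1
now [0.5 0.  0.2] [180.   0.  80.] t 15.95 | shift [-0.4379, -0.1225, -0.0] turn [0.0, 0.0, -0.0556] rows 3.3
```

Emit:
arm_command --increments '[[[-0.13,-0.023,0],[0,0,0]],[[-0.3,-0.055,0],[0,0,0]],[[-0.5,-0.092,0],[0,0,0]],[[-0.5,-0.092,0],[0,0,0]],[[-0.5,-0.092,0],[0,0,0]]]'

```text
clock: 16.37
tcp_pos: [0.5019, 0.0119, 0.1947]
eef_rot: [-3.136, 0.006, 1.307]
contact_force: [0.8, -0.0, -0.2]
width: 0.0855
grasp_force: 0.0
```

Emit:
arm_command --increments '[[[-0.3,-0.055,0],[0,0,0]],[[-0.45,-0.08,0],[0,0,0]],[[-0.514,-0.092,0],[0,0,0]],[[-0.514,-0.092,0],[0,0,0]],[[-0.514,-0.092,0],[0,0,0]],[[-0.514,-0.092,0],[0,0,0]],[[-0.514,-0.092,0],[0,0,0]],[[-0.514,-0.092,0],[0,0,0]]]'

```text
clock: 17.03
tcp_pos: [0.4407, -0.1212, 0.1967]
eef_rot: [-3.14, -0.001, 1.317]
contact_force: [-1.1, 0.0, 0.9]
width: 0.0855
grasp_force: 0.0
```

Run:
```python
from h import *
o=now(); c=snap('wrist','w10')
uv=proj(c,[[.4411,-.1227,.014]])[0]; print(uv)
for v in (140,160):
    cnt=blob(c,uv,vmin=v,r=60); P=onplane(c,cnt,.014); (e,r,_)=cv2.fitEllipse((P*1000).astype(np.float32)); print('disc',np.round(e,1),np.round(r,1))
```

```text
meas [ 0.4407 -0.1212  0.1967] [-1.7994e+02 -5.0000e-02  7.5470e+01] t 17.03 w 0.0855 F [-1.1  0.   0.9]
[279.48934303 194.71909706]
disc [ 442.3 -119.8] [63.1 64.4]
disc [ 442.4 -119. ] [62.5 62.7]
```

Emit:
arm_command --increments '[[[0.007,0.004,0.14],[0,0,0]],[[0.007,0.004,0.28],[0,0,0]],[[0.007,0.004,0.42],[0,0,0]],[[0.007,0.004,0.52],[0,0,0]],[[0.007,0.004,0.556],[0,0,0]],[[0.007,0.004,0.556],[0,0,0]],[[0.007,0.004,0.556],[0,0,0]],[[0.007,0.004,0.556],[0,0,0]]]'

```text
clock: 17.75
tcp_pos: [0.4438, -0.1211, 0.0322]
eef_rot: [3.139, -0.0, 1.315]
contact_force: [0.8, -0.5, 0.0]
width: 0.0856
grasp_force: 0.0
```

Emit:
arm_command --increments '[[[0,0,0],[0,0,0]],[[0,0,0],[0,0,0]],[[0,0,0],[0,0,0]],[[0,0,0],[0,0,0]]]'

```text
clock: 18.08
tcp_pos: [0.4425, -0.1214, 0.0313]
eef_rot: [3.14, 0.0, 1.315]
contact_force: [-0.7, 0.1, 0.3]
width: 0.0854
grasp_force: 0.0
```

Emit:
arm_command --increments '[[[0.005,-0.002,0.05],[0,0,0]],[[0.005,-0.002,0.1],[0,0,0]],[[0.005,-0.002,0.117],[0,0,0]],[[0.005,-0.002,0.117],[0,0,0]],[[0.005,-0.002,0.117],[0,0,0]],[[0.005,-0.002,0.117],[0,0,0]],[[0.005,-0.002,0.117],[0,0,0]]]'

```text
clock: 18.67
tcp_pos: [0.4424, -0.1196, -0.0039]
eef_rot: [3.14, -0.0, 1.315]
contact_force: [0.2, -0.8, -0.6]
width: 0.0853
grasp_force: 0.0
```

Emit:
arm_command --increments '[[[0,0,0],[0,0,0]],[[0,0,0],[0,0,0]],[[0,0,0],[0,0,0]],[[0,0,0],[0,0,0]],[[0,0,0],[0,0,0]],[[0,0,0],[0,0,0]]]' --grip 0

```text
clock: 19.17
tcp_pos: [0.4422, -0.1197, -0.0036]
eef_rot: [3.141, 0.0, 1.315]
contact_force: [-1.9, 0.1, 12.1]
width: 0.0623
grasp_force: 62.7
```

Emit:
arm_command --increments '[[[0,0,-0.05],[0,0,0]],[[0,0,-0.15],[0,0,0]],[[0,0,-0.3],[0,0,0]],[[0,0,-0.45],[0,0,0]],[[0,0,-0.58],[0,0,0]],[[0,0,-0.58],[0,0,0]],[[0,0,-0.58],[0,0,0]]]'

```text
clock: 19.75
tcp_pos: [0.4436, -0.1202, 0.1721]
eef_rot: [3.136, 0.001, 1.314]
contact_force: [0.6, 0.5, -2.0]
width: 0.0624
grasp_force: 67.5
```

Run:
```python
from h import *
now(); chain((.4422,-.1198,.17,75.4),(.5066,.0187,.17,75.4),(.5711,.1573,.17,75.4))
```

```text
meas [ 0.4436 -0.1202  0.1721] [1.7966e+02 3.0000e-02 7.5300e+01] t 19.75 w 0.0624 F [ 0.6  0.5 -2. ]
now [ 0.4422 -0.1198  0.17  ] [180.    0.   75.4] t 19.75 | shift [0.5009, 0.0914, 0.0] turn [0.0, 0.0, 0.0] rows 3.7
now [0.5066 0.0187 0.17  ] [180.    0.   75.4] t 19.75 | shift [0.5013, 0.0916, 0.0] turn [0.0, 0.0, 0.0] rows 3.7
```

Emit:
arm_command --increments '[[[0.13,0.023,0],[0,0,0]],[[0.3,0.055,0],[0,0,0]],[[0.5,0.0914,0],[0,0,0]],[[0.5,0.0914,0],[0,0,0]],[[0.5,0.0914,0],[0,0,0]]]'

```text
clock: 20.17
tcp_pos: [0.5075, 0.0264, 0.1682]
eef_rot: [-3.14, -0.005, 1.324]
contact_force: [0.0, -0.2, 0.2]
width: 0.0626
grasp_force: 67.4
```

Emit:
arm_command --increments '[[[0.13,0.023,0],[0,0,0]],[[0.3,0.055,0],[0,0,0]],[[0.45,0.082,0],[0,0,0]],[[0.502,0.0916,0],[0,0,0]],[[0.502,0.0916,0],[0,0,0]],[[0.502,0.0916,0],[0,0,0]],[[0.502,0.0916,0],[0,0,0]],[[0.502,0.0916,0],[0,0,0]]]'

```text
clock: 20.83
tcp_pos: [0.5702, 0.1551, 0.1682]
eef_rot: [-3.14, 0.003, 1.313]
contact_force: [-0.1, 0.2, -1.9]
width: 0.0622
grasp_force: 67.4
```

Emit:
arm_command --increments '[[[0,0,0.1],[0,0,0]],[[0,0,0.2],[0,0,0]],[[0,0,0.23],[0,0,0]],[[0,0,0.23],[0,0,0]],[[0,0,0.23],[0,0,0]],[[0,0,0.23],[0,0,0]],[[0,0,0.23],[0,0,0]],[[0,0,0.23],[0,0,0]]]'

```text
clock: 21.5
tcp_pos: [0.572, 0.1576, 0.1019]
eef_rot: [3.14, -0.001, 1.315]
contact_force: [0.0, 0.7, -1.2]
width: 0.0623
grasp_force: 67.4
```

Run:
```python
from h import *
c=snap('wrist','w11'); c=snap('wrist','w12'); o=now(); 
cv2.imwrite('pics/w12c.png',cv2.resize(c['image'][110:400,150:420,::-1],None,fx=2,fy=2,interpolation=cv2.INTER_CUBIC))
h=np.array([.5713,.157]);a=np.radians(-14.55);ex=np.array([np.cos(a),np.sin(a)]);ey=np.array([-ex[1],ex[0]])
print([((proj(c,[[*(h+u*ex+v*ey),.077]])[0]-(150,110))*2).round(1).tolist() for u,v in [(-.041,.041),(.041,.041),(-.041,-.041),(.041,-.041)]])
p=o['tcp_pos'];t=np.linspace(0,6.28,9)[:-1]
print('disc pred',((proj(c,[[p[0]+.0325*np.cos(k),p[1]+.0325*np.sin(k),p[2]+.0036+.014] for k in t])-(150,110))*2).round().tolist())
```

```text
meas [0.5716 0.1575 0.1014] [ 1.7993e+02 -4.0000e-02  7.5330e+01] t 21.6 w 0.062 F [ 0.1 -0.2 -1.2]
[[100.1, 144.0], [407.7, 143.2], [119.2, 412.8], [390.8, 412.2]]
disc pred [[400.0, 324.0], [333.0, 237.0], [214.0, 222.0], [123.0, 289.0], [114.0, 391.0], [184.0, 467.0], [290.0, 479.0], [378.0, 424.0]]
```

View pics/w12c.png

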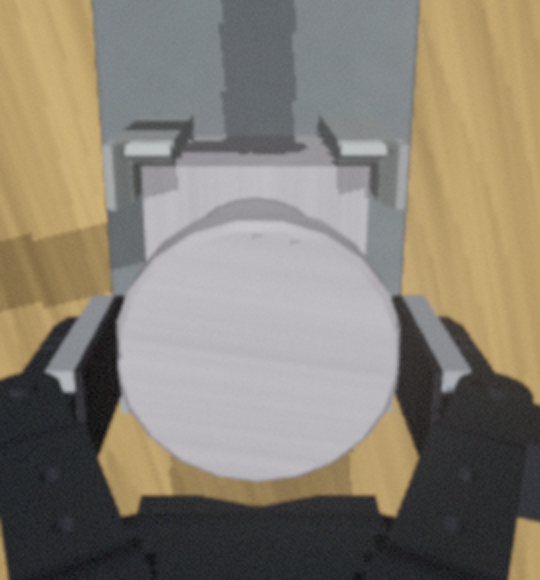

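Disc is level at columns 117–400, rows 218–480 of the crop, matching its prediction; the spacer sits flush in the guides below. Lowering.

Emit:
arm_command --increments '[[[0,0,0.02],[0,0,0]],[[0,0,0.05],[0,0,0]],[[0,0,0.08],[0,0,0]],[[0,0,0.1],[0,0,0]],[[0,0,0.1],[0,0,0]],[[0,0,0.1],[0,0,0]],[[0,0,0.1],[0,0,0]]]'

```text
clock: 22.18
tcp_pos: [0.5712, 0.1575, 0.0704]
eef_rot: [-3.142, -0.0, 1.315]
contact_force: [0.5, 0.2, -0.3]
width: 0.0624
grasp_force: 67.4
```

Emit:
arm_command --increments '[[[0,0,0.012],[0,0,0]],[[0,0,0.024],[0,0,0]],[[0,0,0.024],[0,0,0]],[[0,0,0.024],[0,0,0]],[[0,0,0.024],[0,0,0]]]'

```text
clock: 22.6
tcp_pos: [0.5717, 0.1576, 0.0645]
eef_rot: [3.14, -0.0, 1.315]
contact_force: [-2.0, -0.7, 9.9]
width: 0.0624
grasp_force: 68.6
```

Emit:
arm_command --increments '[[[0,0,0],[0,0,0]],[[0,0,0],[0,0,0]],[[0,0,0],[0,0,0]],[[0,0,0],[0,0,0]],[[0,0,0],[0,0,0]]]' --grip 1

```text
clock: 23.02
tcp_pos: [0.5711, 0.1574, 0.0631]
eef_rot: [-3.141, 0.0, 1.315]
contact_force: [0.3, -0.6, -0.5]
width: 0.0849
grasp_force: 0.0
```

Emit:
arm_command --increments '[[[0,0,-0.1],[0,0,0]],[[0,0,-0.22],[0,0,0]],[[0,0,-0.35],[0,0,0]],[[0,0,-0.48],[0,0,0]],[[0,0,-0.5],[0,0,0]],[[0,0,-0.5],[0,0,0]],[[0,0,-0.5],[0,0,0]]]'

```text
clock: 23.6
tcp_pos: [0.5709, 0.1571, 0.2129]
eef_rot: [3.142, 0.0, 1.315]
contact_force: [0.5, 0.6, -1.5]
width: 0.0855
grasp_force: 0.0
```

Run:
```python
from h import *
now(); c=snap('wrist','w13')
uv=proj(c,[[.5713,.157,.082]])[0]; cnt=blob(c,uv,vmin=150,r=60); P=onplane(c,cnt,.082); (e,r,_)=cv2.fitEllipse((P*1000).astype(np.float32)); print('disc',np.round(e,1),np.round(r,1))
w=load('w4'); print('pivot/handle from w4',[np.round(at(w,p,z),4).tolist() for p,z in (((280,22),.1),((2,75),.139))])
a=np.radians(-14.55);ey=np.array([-np.sin(a),np.cos(a)]);print('pivot from holder',np.array([.5713,.157])+.115*ey)
chain((.5712,.1575,.2145,75.35),(.45,.24,.23,30),(.47,.276,.2145,-4))
```

```text
meas [0.5709 0.1571 0.2129] [1.800e+02 2.000e-02 7.532e+01] t 23.6 w 0.0855 F [ 0.5  0.6 -1.5]
disc [572.3 160.5] [69.8 73.8]
pivot/handle from w4 [[0.6005, 0.2666, 0.1], [0.5058, 0.2641, 0.139]]
pivot from holder [0.60019085 0.26831181]
now [0.5712 0.1575 0.2145] [180.     0.    75.35] t 23.65 | shift [0.1639, -0.4604, -0.0517] turn [-0.0, -0.0, 0.5039] rows 6.3
now [0.45 0.24 0.23] [180.   0.  30.] t 23.65 | shift [0.1177, -0.0706, 0.0517] turn [-0.0, -0.0, 0.3778] rows 4.7
```

Emit:
arm_command --increments '[[[0.164,-0.46,-0.04],[0,0,0.504]],[[0.164,-0.46,-0.04],[0,0,0.504]],[[0.164,-0.46,-0.04],[0,0,0.504]],[[0.164,-0.46,-0.04],[0,0,0.504]],[[0.164,-0.46,-0.04],[0,0,0.504]],[[0.164,-0.46,-0.04],[0,0,0.504]],[[0.164,-0.46,-0.04],[0,0,0.504]]]'

```text
clock: 24.23
tcp_pos: [0.4485, 0.2396, 0.2234]
eef_rot: [3.141, 0.004, 0.518]
contact_force: [0.7, 0.0, -0.6]
width: 0.0855
grasp_force: 0.0
```

Emit:
arm_command --increments '[[[0.118,-0.071,0.04],[0,0,0.378]],[[0.118,-0.071,0.04],[0,0,0.378]],[[0.118,-0.071,0.04],[0,0,0.378]],[[0.118,-0.071,0.04],[0,0,0.378]],[[0.118,-0.071,0.04],[0,0,0.378]],[[0.118,-0.071,0.04],[0,0,0.378]],[[0.118,-0.071,0.04],[0,0,0.378]],[[0.118,-0.071,0.04],[0,0,0.378]]]'

```text
clock: 24.9
tcp_pos: [0.4695, 0.2757, 0.2122]
eef_rot: [3.14, 0.002, -0.068]
contact_force: [-0.7, -0.1, -0.3]
width: 0.0858
grasp_force: 0.0
```

Run:
```python
from h import *
now(); c=snap('wrist','w14')
uv=proj(c,[[.4705,.2767,.139]])[0]; print(uv)
V=c['image'].max(2); x,y=uv.astype(int); m=np.zeros_like(V); m[max(0,y-40):y+41,max(0,x-50):x+51]=1
m=((V<45)&(m>0)).astype(np.uint8); n,l,st,ce=cv2.connectedComponentsWithStats(m)
print([(s.tolist(),q.round(1).tolist(),np.round(at(c,q,.139),4).tolist()) for s,q in zip(st[1:],ce[1:]) if s[4]>40])
cv2.imwrite('pics/w14c.png',cv2.resize(c['image'][:,:,::-1],None,fx=1.4,fy=1.4))
```

```text
meas [0.4695 0.2757 0.2122] [ 1.7993e+02  9.0000e-02 -3.8800e+00] t 24.9 w 0.0858 F [-0.7 -0.1 -0.3]
[277.88838072 224.05222193]
[]
```

View pics/w14c.png

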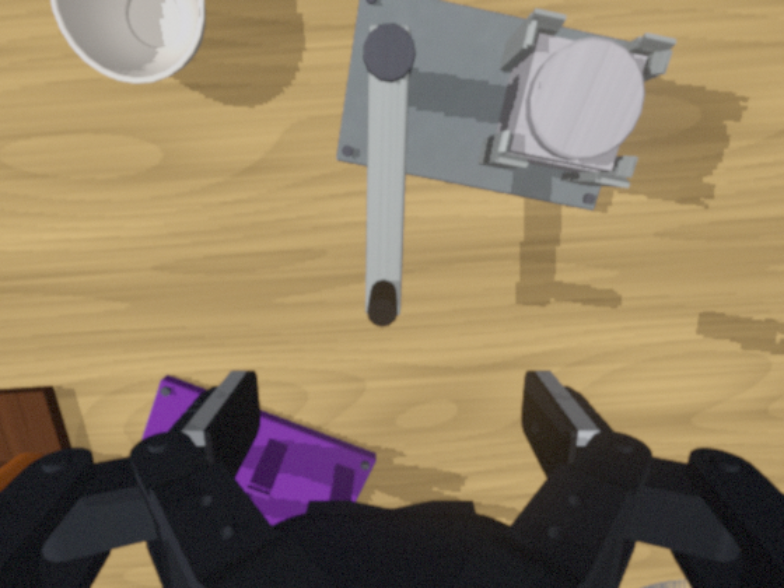

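The handle top is at (273,222) in the wrist image, 5 px left of prediction (≈3 mm towards +y), and the bar is aligned with the tool; disc sits in the guides. Descending round the post.

Emit:
arm_command --increments '[[[0.003,-0.012,0.1],[0,0,0]],[[0.003,-0.012,0.2],[0,0,0]],[[0.003,-0.012,0.3],[0,0,0]],[[0.003,-0.012,0.35],[0,0,0]],[[0.003,-0.012,0.35],[0,0,0]],[[0.003,-0.012,0.35],[0,0,0]],[[0.003,-0.012,0.35],[0,0,0]]]'

```text
clock: 25.53
tcp_pos: [0.472, 0.2801, 0.1094]
eef_rot: [-3.14, -0.001, -0.07]
contact_force: [-0.3, 0.0, 1.0]
width: 0.0855
grasp_force: 0.0
```

Emit:
arm_command --increments '[[[0,0,0],[0,0,0]],[[0,0,0],[0,0,0]],[[0,0,0],[0,0,0]],[[0,0,0],[0,0,0]],[[0,0,0],[0,0,0]],[[0,0,0],[0,0,0]],[[0,0,0],[0,0,0]],[[0,0,0],[0,0,0]]]' --grip 0.28

```text
clock: 26.2
tcp_pos: [0.4712, 0.2796, 0.1083]
eef_rot: [-3.142, 0.0, -0.071]
contact_force: [0.4, -0.4, -0.5]
width: 0.024
grasp_force: 0.0
```

Run:
```python
from h import *
o=now(); x,y,z=o['tcp_pos']
# arc about pivot from current radius/angle; tool yaw follows
P=np.array([.6002,.2683]); d=np.array([x,y])-P; r=np.linalg.norm(d); a0=np.degrees(np.arctan2(d[1],d[0])); print('r',r,'a0',a0)
y0=np.degrees(o['eef_rot'][2])
def seg(A,B,n):
    pa=(P[0]+.13*np.cos(np.radians(A)),P[1]+.13*np.sin(np.radians(A)),.107,A-180)
    for t in np.linspace(A,B,n+1)[1:]:
        go(P[0]+.13*np.cos(np.radians(t)),P[1]+.13*np.sin(np.radians(t)),.107,t-180,frm=pa)
A=a0%360; seg(A,A+40,8); seg(A+40,255.45,7)
```

```text
meas [0.4712 0.2796 0.1083] [-180.      0.     -4.04] t 26.2 w 0.024 F [ 0.4 -0.4 -0.5]
r 0.12948927189181417 a0 174.97770278267194
now [0.4707 0.2797 0.107 ] [180.     0.    -5.02] t 26.2 | shift [0.0016, 0.0378, 0.0] turn [0.0, 0.0, -0.0556] rows 0.7
now [0.4707 0.2797 0.107 ] [180.     0.    -5.02] t 26.2 | shift [0.0066, 0.0752, 0.0] turn [0.0, 0.0, -0.1111] rows 1.4
now [0.4707 0.2797 0.107 ] [180.     0.    -5.02] t 26.2 | shift [0.0148, 0.1122, 0.0] turn [-0.0, 0.0, -0.1667] rows 2.1
now [0.4707 0.2797 0.107 ] [180.     0.    -5.02] t 26.2 | shift [0.0261, 0.1482, 0.0] turn [0.0, 0.0, -0.2222] rows 2.8
now [0.4707 0.2797 0.107 ] [180.     0.    -5.02] t 26.2 | shift [0.0406, 0.1831, 0.0] turn [0.0, 0.0, -0.2778] rows 3.5
now [0.4707 0.2797 0.107 ] [180.     0.    -5.02] t 26.2 | shift [0.0581, 0.2167, 0.0] turn [0.0, 0.0, -0.3333] rows 4.2
now [0.4707 0.2797 0.107 ] [180.     0.    -5.02] t 26.2 | shift [0.0784, 0.2485, 0.0] turn [0.0, 0.0, -0.3889] rows 4.9
now [0.4707 0.2797 0.107 ] [180.     0.    -5.02] t 26.2 | shift [0.1014, 0.2785, 0.0] turn [0.0, 0.0, -0.4444] rows 5.6
now [0.4937 0.1938 0.107 ] [180.     0.    34.98] t 26.2 | shift [0.0022, 0.0437, 0.0] turn [-0.0, 0.0, -0.0642] rows 0.8
now [0.4937 0.1938 0.107 ] [180.     0.    34.98] t 26.2 | shift [0.0088, 0.0869, 0.0] turn [-0.0, 0.0, -0.1285] rows 1.6
now [0.4937 0.1938 0.107 ] [180.     0.    34.98] t 26.2 | shift [0.0197, 0.1292, 0.0] turn [0.0, 0.0, -0.1927] rows 2.4
now [0.4937 0.1938 0.107 ] [180.     0.    34.98] t 26.2 | shift [0.0348, 0.1702, 0.0] turn [-0.0, 0.0, -0.257] rows 3.2
now [0.4937 0.1938 0.107 ] [180.     0.    34.98] t 26.2 | shift [0.054, 0.2095, 0.0] turn [-0.0, 0.0, -0.3212] rows 4.0
now [0.4937 0.1938 0.107 ] [180.     0.    34.98] t 26.2 | shift [0.077, 0.2466, 0.0] turn [-0.0, 0.0, -0.3855] rows 4.8
now [0.4937 0.1938 0.107 ] [180.     0.    34.98] t 26.2 | shift [0.1037, 0.2813, 0.0] turn [0.0, 0.0, -0.4497] rows 5.7
```

Emit:
arm_command --increments '[[[0.0016,0.0378,0],[0,0,-0.0556]],[[0.0066,0.0752,0],[0,0,-0.1111]],[[0.0148,0.1122,0],[0,0,-0.1667]],[[0.0261,0.1482,0],[0,0,-0.2222]],[[0.0406,0.1831,0],[0,0,-0.2778]],[[0.0581,0.2167,0],[0,0,-0.3333]],[[0.0784,0.2485,0],[0,0,-0.3889]],[[0.1014,0.2785,0],[0,0,-0.4444]]]'

```text
clock: 26.87
tcp_pos: [0.4952, 0.1936, 0.1081]
eef_rot: [-3.141, 0.001, 0.632]
contact_force: [-0.7, -0.8, -1.0]
width: 0.0237
grasp_force: 0.5
```

Emit:
arm_command --increments '[[[0.0022,0.0437,0],[0,0,-0.0642]],[[0.0088,0.0869,0],[0,0,-0.1285]],[[0.0197,0.1292,0],[0,0,-0.1927]],[[0.0348,0.1702,0],[0,0,-0.257]],[[0.054,0.2095,0],[0,0,-0.3212]],[[0.065,0.228,0],[0,0,-0.355]],[[0.077,0.2466,0],[0,0,-0.3855]]]'

```text
clock: 27.45
tcp_pos: [0.558, 0.1469, 0.108]
eef_rot: [-3.141, 0.001, 1.235]
contact_force: [-1.2, -0.5, -0.6]
width: 0.0239
grasp_force: 0.4
```

Emit:
arm_command --increments '[[[0,0,0],[0,0,0]],[[0,0,0],[0,0,0]]]'

```text
clock: 27.62
tcp_pos: [0.5578, 0.1477, 0.1081]
eef_rot: [-3.141, -0.0, 1.231]
contact_force: [-0.4, 0.1, -0.0]
width: 0.0241
grasp_force: 0.0
```

Run:
```python
from h import *
now(); 
for d in (0,.004,.008): 
    print(d); b=np.radians(255.45); go(.6002+.13*np.cos(b)+d*np.sin(-b),.2683+.13*np.sin(b)+d*np.cos(b),.107,75.45)
```

```text
meas [0.5578 0.1477 0.1081] [-179.98   -0.     70.52] t 27.62 w 0.0241 F [-0.4  0.1 -0. ]
0
now [0.5578 0.1477 0.1081] [-179.98   -0.     70.52] t 27.62 | shift [-0.0054, 0.0365, 0.0036] turn [-0.0002, -0.0001, -0.0547] rows 0.7
0.004
now [0.5578 0.1477 0.1081] [-179.98   -0.     70.52] t 27.62 | shift [-0.0043, 0.0498, 0.0036] turn [-0.0002, -0.0001, -0.0547] rows 0.7
0.008
now [0.5578 0.1477 0.1081] [-179.98   -0.     70.52] t 27.62 | shift [-0.0031, 0.0631, 0.0036] turn [-0.0002, -0.0001, -0.0547] rows 0.7
```

Emit:
arm_command --increments '[[[0,0.015,0],[0,0,-0.02]],[[-0.001,0.03,0],[0,0,-0.04]],[[-0.002,0.045,0],[0,0,-0.055]],[[-0.003,0.055,0],[0,0,-0.055]],[[-0.003,0.06,0],[0,0,-0.055]],[[-0.003,0.06,0],[0,0,-0.055]],[[-0.003,0.06,0],[0,0,-0.055]]]'

```text
clock: 28.2
tcp_pos: [0.5716, 0.1425, 0.1081]
eef_rot: [-3.137, 0.001, 1.319]
contact_force: [-6.8, 1.9, 4.6]
width: 0.0241
grasp_force: 3.6
```

Emit:
arm_command --increments '[[[0,0.004,0],[0,0,0]],[[0,0.008,0],[0,0,0]],[[0,0.008,0],[0,0,0]],[[0,0.008,0],[0,0,0]]]'

```text
clock: 28.53
tcp_pos: [0.5717, 0.1425, 0.108]
eef_rot: [-3.134, 0.002, 1.32]
contact_force: [-12.8, 1.4, 10.0]
width: 0.0241
grasp_force: 6.7
```

Emit:
arm_command --increments '[[[0,-0.01,0],[0,0,0]],[[0,-0.02,0],[0,0,0]],[[0,-0.02,0],[0,0,0]],[[0,-0.02,0],[0,0,0]]]'

```text
clock: 28.87
tcp_pos: [0.5712, 0.1418, 0.1084]
eef_rot: [3.141, 0.0, 1.319]
contact_force: [0.3, -0.3, -0.3]
width: 0.0238
grasp_force: 0.0
```

Emit:
arm_command --increments '[[[0,0,0],[0,0,0]],[[0,0,0],[0,0,0]],[[0,0,0],[0,0,0]],[[0,0,0],[0,0,0]]]' --grip 0.7

```text
clock: 29.2
tcp_pos: [0.5712, 0.1418, 0.1082]
eef_rot: [3.141, -0.0, 1.319]
contact_force: [-0.0, -0.5, -0.3]
width: 0.0599
grasp_force: 0.0
```

Emit:
arm_command --increments '[[[0,0,-0.1],[0,0,0]],[[0,0,-0.22],[0,0,0]],[[0,0,-0.35],[0,0,0]],[[0,0,-0.45],[0,0,0]],[[0,0,-0.45],[0,0,0]],[[0,0,-0.45],[0,0,0]],[[0,0,-0.45],[0,0,0]],[[0,0,-0.45],[0,0,0]]]'

```text
clock: 29.87
tcp_pos: [0.5701, 0.1414, 0.2418]
eef_rot: [-3.139, 0.001, 1.319]
contact_force: [-0.4, 0.1, -0.0]
width: 0.0598
grasp_force: 0.0
```

Run:
```python
from h import *
now(); c=snap('wrist','w15'); s=snap('scene','s15')
a=c['image'][:,:,::-1]; b=cv2.resize(s['image'][180:300,270:400,::-1],None,fx=2.5,fy=2.5,interpolation=cv2.INTER_CUBIC)
im=np.zeros((420,400+325,3),np.uint8); im[:,:400]=a[:,80:480]; im[:300,400:]=b; cv2.imwrite('pics/fin.png',im)
```

```text
meas [0.5701 0.1414 0.2418] [-1.7987e+02  8.0000e-02  7.5590e+01] t 29.87 w 0.0598 F [-0.4  0.1 -0. ]
```

View pics/fin.png

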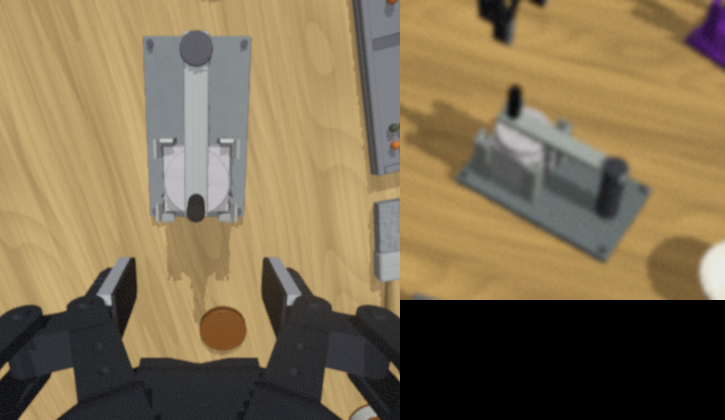

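The bar runs straight from the pivot (196,48) to the handle (196,208) over the centred disc, and the gripper is clear.

```bash
python3 -c "
from h import *
print(job.close_job())"
```

```text
the job is handed in; nothing more can be done
None
```

The job is handed in at about 30 s of the 72 s: body, spacer and disc seated in order and released, and the keeper pushed to its stop and let go; the hand-in returned no verdict, and I viewed 11 pictures, one over the limit of 10.

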